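Level the analyser's circuit board and lock the rework frame

TASK

The analyser's circuit board is held in the rework frame on the bench with its far edge tilted up. Turn the board about its long axis until it lies level on the frame's stops, then lock the rotation by turning the bar-shaped knob on top of the frame's left post clockwise (seen from above) to its stop, and leave the board level and locked. The round knurled knob on the other post is the jaw clamp, not the lock.

Things in the scene. Friction and masses are not known exactly. Their poses are not given: they have to be found in the camera images.
- cradle (a joint): Tilt of the board cradle about its long axis, rad: 0 = level on its stops (it goes no lower), positive = far edge raised; starts at 0.5 to 1.0. Balanced; about 0.06 N m of friction: it stays where it is left, and pressing the raised rail down with 2 to 5 N turns it. The pivot line runs along the cradle's middle, 95 mm above the bench. The frame is fixed to the bench.
- cradle_rail (a point): Centre of the cradle's far, raised long rail: an aluminium bar 176 mm long, 12 mm wide, 12 mm thick, at the green board's far edge. Its axes turn with the cradle: y along rail and pivot line, x from the pivot line to the rail (they lie 52 mm apart), z out of the component face, up when level. Cradle 116 x 176 mm; no part of the board stands over 3 mm above the rails.
- lock_knob (a joint): Angle of the rotation-lock knob, rad, growing as it turns clockwise seen from above: it starts loose at 0 to 0.25; 1.4 is its stop and means locked. About 0.06 N m of friction; it stays where it is left.
- lock_grip (a point): Grip point on the lock knob's vertical axis, 136 mm above the bench, on top of the left post (108 mm from the frame's middle, over the pivot line): an upright black bar 50 mm long, 13 mm wide; its top is 12 mm above this point, the 32 mm disc under it 16 mm below. Axes turn with the knob: x along the bar, y across it, z up. At 0 the bar lies square to the pivot line.

How it is judged:
By the outcome, as a careful person would: the job done as asked, in the order asked, and still so for the second after the job is handed in, with the robot touching nothing.
It also fails if it takes over 38 s, if anything falls off the work surface, if the arm or the gripper's body presses on something with over 40 N, if the wrist force passes 120 N, or if a joint passes its speed limit or range.

ROBOT

A 7-joint arm with a two-finger parallel gripper is mounted at the origin on a cart in front of the work surface, level with it; the furniture and walls round the work are solid. World frame = base frame: x ahead of the robot, y to its left, z up, the work surface at z = 0. Lengths are in m, angles in rad, forces in N, time in s.
With the tool pointing down it reaches from about 0.4 to 0.85 m from the base axis. Payload 4.5 kg.
Tool frame: the origin (TCP) lies between the finger pads; the fingertips stand 19 mm ahead of it and the grasp point (between the pads) is the TCP; y points along the fingers, z is the direction in which the jaws open and shut, and the axes are right-handed (so a half turn about y gives the same grasp; the last joint's range is limited). The gripper opens to 88 mm and grips with 3 to 60 N. Pads are 18 mm wide; open, the fingers measure 123 mm over their backs; the gripper's body (75 mm by 187 mm) begins 45 mm behind the grasp point.
Start: joints at [-1.178, 0.689, -0.195, 1.565, 0.157, 0.902, -0.215], TCP at [0.219, 0.585, 0.258] pointing down, gripper open.
Joint ranges: [-3.01, 3.01], [-0.46, 2.08], [-1.47, 1.51], [0.13, 2.56], [-1, 4.14], [0.04, 2.09], [-2.66, 2.66]. Speed limits (rad/s): [2.57, 2.57, 3.14, 3.14, 3.14, 3.14, 3.14].

INTERFACE

Orientations are given as a unit quaternion [w, x, y, z].
In Python, from rig import env gives the robot as it stands. Calls block until the motion is done:
- env.goto(position, orientation): joint-space move of the TCP to a pose.
- env.line_to(position, speed=0.15, rot=None): straight line of the TCP; rot=None keeps the orientation; speed is the mean speed in m/s.
- env.move_j(angles): joint-space move.
- env.set_gripper(opening, grasp_force=None): opening from 0.0 (shut) to 1.0 (fully open); grasp_force is the grip in N (None keeps the last); returns when the fingers have stopped.
- env.sleep(seconds).
- env.ik(position, orientation): joint angles nearest the present ones, or None.
- env.read_camera(name): name is "scene" or "side" or "wrist"; returns a dict with "frame" (480x640x3 uint8, red, green, blue), "z_map" (480x640 float32, m along the optical axis (not along the pixel's ray), 0 where there is no reading), "K" (3x3 intrinsics, pixels), "rvec" (rotation vector, rad) and "tvec" (3), from world to camera coordinates, as OpenCV has them. Camera axes: x right, y down, z forward; pixel columns grow to the right and rows downward; lengths in m; the calibration is good to about 2 mm. A picture is of the moment at which its call begins.
A pose or a line that the arm cannot do raises env.Unreachable and nothing moves.
- env.finish_job(): hands the job in, once; it reports no verdict.
Readings, each from a call of its own:
- env.get_time(): time.
- env.get_q(): joint angles.
- env.get_joint_velocities(): joint speeds.
- env.get_joint_efforts(): joint torques, N m.
- env.get_ee_pos(): TCP position.
- env.get_tcp_rot(): TCP orientation.
- env.get_force(): force on the tool from outside, world axes, zero at the start.
- env.get_ft_torque(): the same for the moment, N m.
- env.get_opening(): opening from 0.0 (shut) to 1.0 (fully open).
Only numpy, scipy, OpenCV 4.12 (cv2) and the standard library are available. Lean on these libraries where they do the work, as an engineer would, in place of code of your own. Each camera call takes 0.05 s, during which the arm holds its last target.

## Working session

There is one attempt and no reset: what is moved stays moved. The work goes in short steps, each a Python script; the robot and the scene stay as the last script left them, time stands still between calls to the robot, and variables do not carry over. Pictures are saved under pics/ and viewed, and the job is handed in when it is done.

```bash
ls; mkdir -p pics; cat > h.py <<'E'
import numpy as np, cv2
from scipy.spatial.transform import Rotation as R
def shot(env,name,fn):
    c=env.read_camera(name)
    cv2.imwrite('pics/'+fn+'.png',c['frame'][:,:,::-1]); np.savez('pics/'+fn+'.npz',**c); return c
def world(c):
    z=c['z_map'];K=c['K'];h,w=z.shape
    u,v=np.meshgrid(np.arange(w),np.arange(h))
    P=np.stack([(u-K[0,2])/K[0,0]*z,(v-K[1,2])/K[1,1]*z,z],-1)
    M=cv2.Rodrigues(np.array(c['rvec'],float))[0]
    return (P-np.array(c['tvec']).ravel())@M
E
python3 - <<'E'
from rig import env
from h import *
print(env.get_time())
for n in ['scene','side','wrist']:
    c=shot(env,n,n+'0')
    M=cv2.Rodrigues(np.array(c['rvec'],float))[0]; print(n,-M.T@np.array(c['tvec']).ravel(), M[2])
print(env.get_tcp_rot(),env.get_ee_pos(),env.get_time())
E
```

```text
pics
0.0
scene [ 0.199627   -0.5181646   0.57159607] [ 0.44392796  0.75124175 -0.48842994]
side [ 0.588105   -0.59497162  0.63602044] [ 0.00287188  0.8118889  -0.5838049 ]
wrist [0.14329543 0.61328543 0.38391307] [ 0.2952224  -0.11421653 -0.948577  ]
[-0.69528425  0.69623456 -0.1262113   0.12612673] [0.21937536 0.58476485 0.25712283] 0.15
```

View pics/scene0.png

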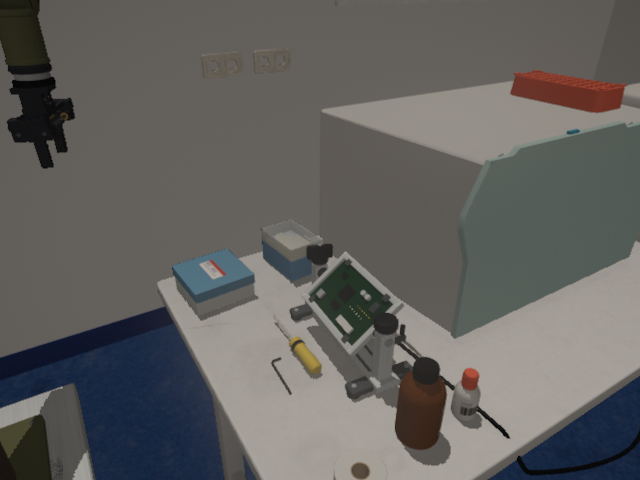

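View pics/side0.png

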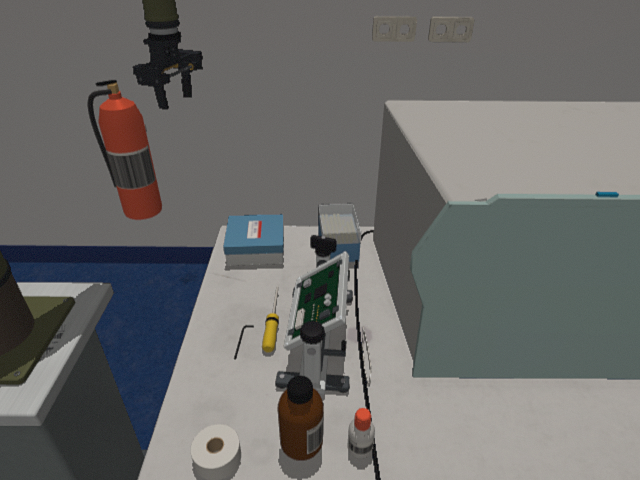

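View pics/wrist0.png

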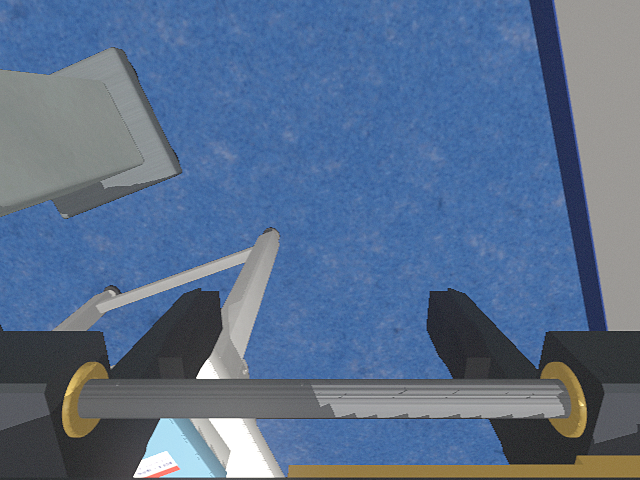

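The scene view shows the tilted green board at about (350,300). The round clamp knob is on the near post at (386,322) and the black lock bar on the far, left post at (320,253). The side view shows the same bar at (322,243), and the analyser wall is close behind the frame.

```bash
python3 - <<'E'
from h import *
for n in ['scene0','side0']:
    c=dict(np.load('pics/'+n+'.npz')); W=world(c); f=c['frame'].astype(int)
    mn=f.min(-1);mx=f.max(-1)
    # black pixels above z 0.12 in region
    m=(mx<60)&(W[...,2]>0.115)&(W[...,2]<0.165)&(W[...,0]>0.3)&(W[...,0]<0.8)&(W[...,1]<0.5)&(c['z_map']>0)
    nn,l,s,ce=cv2.connectedComponentsWithStats(m.astype(np.uint8))
    for i in range(1,nn):
        if s[i,4]>30:
            p=W[l==i]; print(n,s[i],'min',p.min(0).round(3),'max',p.max(0).round(3),'med',np.median(p,0).round(3))
            t=p[p[:,2]>p[:,2].max()-0.004]; print('  top',len(t),t.mean(0).round(4), t.min(0).round(3),t.max(0).round(3))
            r=cv2.minAreaRect((t[:,:2]*1000).astype(np.float32)); print('  rect',r)
    g=(f[...,1]>f[...,0]+20)&(f[...,1]>f[...,2]+8)&(W[...,2]>0.03)&(W[...,2]<0.2)&(W[...,0]<0.8)
    p=W[g]; p=p[np.abs(p-np.median(p,0)).max(1)<0.15]
    ct=p.mean(0);_,_,V=np.linalg.svd(p-ct,full_matrices=False); nrm=V[2]*np.sign(V[2,2]); print(n,'board',len(p),ct.round(4),'n',nrm.round(3),'long',V[0].round(3),'tilt',np.arccos(nrm[2]))
    # analyser wall
    w=(W[...,2]>0.05)&(W[...,2]<0.3)&(W[...,0]>0.6)&(W[...,0]<1.0)&(W[...,1]>-0.2)&(W[...,1]<0.35)
    print('wall x', np.percentile(W[w][:,0],[1,10,50,90]) if w.any() else None)
    for name,(x,y) in dict(scene0=(320,253),side0=(322,243)).items():
        if name==n:
            cr=cv2.resize(c['frame'][y-60:y+140,x-80:x+150],None,fx=3.4,fy=2.9,interpolation=cv2.INTER_CUBIC); cv2.imwrite('pics/crop_'+n+'.png',cr[:,:,::-1])
E
```

```text
scene0 [307 244  26  21 428] min [0.568 0.099 0.116] max [0.613 0.125 0.151] med [0.588 0.111 0.135]
  top 53 [0.5916 0.1143 0.1478] [0.571 0.106 0.147] [0.612 0.124 0.151]
  rect ((591.4635009765625, 114.82744598388672), (9.452960968017578, 42.999481201171875), 71.1153335571289)
scene0 [340 261  52  50 562] min [ 0.596 -0.067  0.115] max [0.624 0.083 0.13 ] med [0.613 0.003 0.119]
  top 13 [0.614  0.0068 0.1271] [ 0.607 -0.061  0.126] [0.62 0.07 0.13]
  rect ((614.0724487304688, 4.464931488037109), (130.85118103027344, 4.851034164428711), 86.05905151367188)
scene0 [374 313  24  22 426] min [ 0.557 -0.118  0.117] max [ 0.591 -0.08   0.134] med [ 0.571 -0.105  0.131]
  top 240 [ 0.5751 -0.1001  0.132 ] [ 0.56  -0.116  0.13 ] [ 0.591 -0.083  0.134]
  rect ((575.5389404296875, -99.45861053466797), (32.323699951171875, 31.735673904418945), 25.03974151611328)
scene0 [413 357  26  27 566] min [ 0.545 -0.219  0.115] max [ 0.577 -0.184  0.134] med [ 0.556 -0.206  0.131]
  top 334 [ 0.5603 -0.2029  0.1319] [ 0.545 -0.218  0.13 ] [ 0.577 -0.186  0.134]
  rect ((560.839599609375, -201.98599243164062), (32.01115036010742, 30.645084381103516), 76.68543243408203)
  return _methods._mean(a, axis=axis, dtype=dtype,
  ret = um.true_divide(
<stdin>:15: RuntimeWarning: Mean of empty slice.
Traceback (most recent call last):
IndexError: index 2 is out of bounds for axis 0 with size 0
```

```bash
python3 - <<'E'
import cv2,numpy as np
a=cv2.imread('pics/crop_scene0.png');b=cv2.imread('pics/crop_side0.png')
o=np.hstack([a,b]);print(o.shape);cv2.imwrite('pics/crops.png',cv2.resize(o,(800,300)))
E
```

```text
(2,)[ WARN:0@0.018] global loadsave.cpp:275 findDecoder imread_('pics/crop_scene0.png'): can't open/read file: check file path/integrity
[ WARN:0@0.018] global loadsave.cpp:275 findDecoder imread_('pics/crop_side0.png'): can't open/read file: check file path/integrity
Traceback (most recent call last):
cv2.error: OpenCV(4.12.0) :-1: error: (-5:Bad argument) in function 'resize'
> Overload resolution failed:
>  - src data type = object is not supported
>  - Expected Ptr<cv::UMat> for argument 'src'
```

```bash
python3 - <<'E'
from h import *
for n,x,y in [('scene0',320,253),('side0',322,243)]:
    c=dict(np.load('pics/'+n+'.npz')); W=world(c); f=c['frame']
    hsv=cv2.cvtColor(f,cv2.COLOR_RGB2HSV)
    if n=='side0':
        m=(f.max(-1)<60)&(W[...,2]>0.115)&(W[...,2]<0.165)&(W[...,0]>0.3)&(W[...,0]<0.8)&(W[...,1]<0.5)&(c['z_map']>0)
        nn,l,s,ce=cv2.connectedComponentsWithStats(m.astype(np.uint8))
        for i in range(1,nn):
          if s[i,4]>30:
            p=W[l==i]; t=p[p[:,2]>p[:,2].max()-0.004]; print(s[i],'top',len(t),t.mean(0).round(4), t.min(0).round(3),t.max(0).round(3), cv2.minAreaRect((t[:,:2]*1000).astype(np.float32)))
    g=(hsv[...,0]>45)&(hsv[...,0]<85)&(hsv[...,1]>90)&(W[...,2]>0.03)&(W[...,2]<0.2)&(W[...,0]<0.8)&(W[...,0]>.45)&(np.abs(W[...,1])<.15)
    p=W[g]
    ct=p.mean(0);_,_,V=np.linalg.svd(p-ct,full_matrices=False); nrm=V[2]*np.sign(V[2,2]); print(n,'board',len(p),ct.round(4),'n',nrm.round(3),'long',V[0].round(3),'tilt',np.arccos(nrm[2]))
    w=(W[...,2]>0.05)&(W[...,2]<0.3)&(W[...,0]>0.66)&(W[...,0]<1.0)&(W[...,1]>-0.1)&(W[...,1]<0.3)
    print('wall x', np.percentile(W[w][:,0],[1,10,50,90]) if w.any() else None)
    cr=cv2.resize(f[y-40:y+130,x-60:x+110],(590,590),interpolation=cv2.INTER_CUBIC); cv2.imwrite('pics/crop_'+n+'.png',cr[:,:,::-1])
    # bright rail pixels high
    b=(f.min(-1)>120)&(W[...,2]>0.1)&(W[...,2]<.2)&(W[...,0]<.68)&(W[...,0]>.5)&(np.abs(W[...,1])<.13)
    q=W[b]; print('rail high',len(q),q.min(0).round(3),q.max(0).round(3))
E
```

```text
<stdin>:13: RuntimeWarning: Mean of empty slice.
  ret = um.true_divide(
Traceback (most recent call last):
IndexError: index 2 is out of bounds for axis 0 with size 0
```

```bash
python3 - <<'E'
from h import *
for n,x,y,px in [('scene0',320,253,[(325,285),(330,300),(372,312),(350,262),(380,280)]),('side0',322,243,[(318,295),(330,280)])]:
    c=dict(np.load('pics/'+n+'.npz')); W=world(c); f=c['frame']
    hsv=cv2.cvtColor(f,cv2.COLOR_RGB2HSV)
    for u,v in px: print((u,v),f[v,u],hsv[v,u],W[v,u].round(3))
    cr=cv2.resize(f[y-40:y+130,x-60:x+110],(590,590),interpolation=cv2.INTER_CUBIC); cv2.imwrite('pics/crop_'+n+'.png',cr[:,:,::-1])
E
```

```text
(325, 285) [40 54 41] [62 66 54] [0.579 0.075 0.089]
(330, 300) [40 53 40] [60 63 53] [0.568 0.041 0.081]
(372, 312) [54 56 53] [50 14 56] [ 0.588 -0.051  0.108]
(350, 262) [63 64 62] [45  8 64] [0.622 0.061 0.132]
(380, 280) [94 90 85] [17 24 94] [0.73  0.102 0.032]
(318, 295) [31 29 30] [165  16  31] [0.585 0.011 0.101]
(330, 280) [14 44 27] [ 73 174  44] [0.606 0.038 0.112]
```

View pics/crop_side0.png

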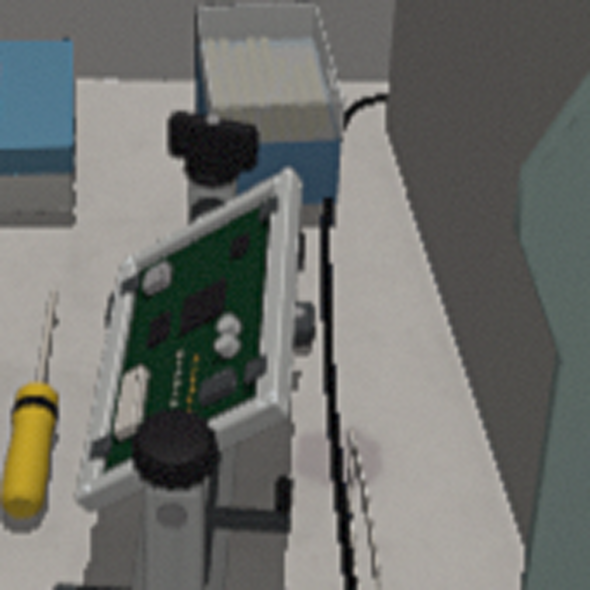

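View pics/crop_scene0.png

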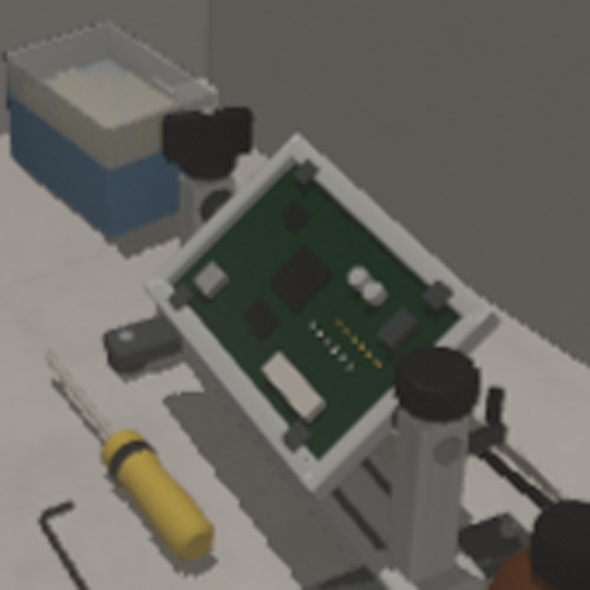

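The crops show the upright lock bar in profile, the raised rail leaning toward the analyser, and a clear gap of bench with a cable and pen behind it. Next I fit the board plane and measure the bar's direction.

```bash
python3 - <<'E'
from h import *
for n in ['scene0','side0']:
    c=dict(np.load('pics/'+n+'.npz')); W=world(c); f=c['frame']; g0=f.astype(int)
    g=(g0[...,1]>g0[...,0]+8)&(g0[...,1]>g0[...,2]+5)&(W[...,2]>0.03)&(W[...,2]<0.2)&(W[...,0]<0.66)&(W[...,0]>.5)&(np.abs(W[...,1])<.12)
    p=W[g]
    ct=p.mean(0);_,_,V=np.linalg.svd(p-ct,full_matrices=False); nrm=V[2]*np.sign(V[2,2]); print(n,'board',len(p),ct.round(4),'n',nrm.round(3),'long',V[0].round(3),'tilt',np.arccos(nrm[2]), 'yaw',np.degrees(np.arctan2(nrm[1],nrm[0])))
    rect=cv2.minAreaRect((np.c_[(p-ct)@V[0],(p-ct)@V[1]]*1000).astype(np.float32));print(rect)
    m=(f.max(-1)<60)&(W[...,2]>0.115)&(W[...,2]<0.165)&(W[...,0]>0.5)&(W[...,0]<0.66)&(abs(W[...,1])<0.15)&(c['z_map']>0)
    nn,l,s,ce=cv2.connectedComponentsWithStats(m.astype(np.uint8))
    for i in range(1,nn):
      if s[i,4]>30:
        q=W[l==i]; t=q[q[:,2]>0.142]
        if len(t)<10: t=q[q[:,2]>.128]
        print(s[i],'top',len(t),t.mean(0).round(4), t.min(0).round(3),t.max(0).round(3), cv2.minAreaRect((t[:,:2]*1000).astype(np.float32)))
        q2=q[(q[:,2]>.126)]
        print('  bar',len(q2),cv2.minAreaRect((q2[:,:2]*1000).astype(np.float32)))
    w=(W[...,2]>0.05)&(W[...,2]<0.3)&(W[...,0]>0.66)&(W[...,0]<1.0)&(W[...,1]>-0.1)&(W[...,1]<0.3)
    print('wall x', np.percentile(W[w][:,0],[1,10,50,90]) if w.any() else None)
    q=W[w];
    for ylo in [-.1,0,.1,.2]:
        k=(q[:,1]>ylo)&(q[:,1]<ylo+.1); print(ylo, q[k].min(0) if k.any() else None)
E
```

```text
scene0 board 2387 [0.5844 0.0067 0.0969] n [-0.611  0.046  0.79 ] long [-0.101 -0.995 -0.02 ] tilt 0.6597676757145107 yaw 175.67651614846272
((-3.5421524047851562, 1.1821479797363281), (90.32683563232422, 152.1211700439453), 88.47123718261719)
[307 244  26  21 428] top 125 [0.5898 0.1131 0.146 ] [0.569 0.102 0.142] [0.613 0.125 0.151] ((590.95458984375, 114.0488052368164), (11.247875213623047, 46.255027770996094), 70.70036315917969)
  bar 320 ((590.6341552734375, 113.83222961425781), (12.99283504486084, 46.778324127197266), 68.23013305664062)
[340 261  52  50 562] top 3 [0.6195 0.0611 0.1289] [0.618 0.06  0.128] [0.62  0.061 0.13 ] ((619.3587036132812, 61.395076751708984), (1.2023552656173706, 1.7711970806121826), 57.83895492553711)
  bar 11 ((614.0910034179688, 4.443416595458984), (130.8597869873047, 3.4455995559692383), 85.3763656616211)
[374 313  24  22 426] top 295 [ 0.5739 -0.1011  0.1315] [ 0.557 -0.118  0.128] [ 0.591 -0.08   0.134] ((574.5474243164062, -99.9622802734375), (34.87153244018555, 33.912601470947266), 51.82582473754883)
  bar 325 ((574.5936279296875, -99.9986114501
[... 980 characters left out ...]
29.154541015625, 6.435866355895996), 86.16473388671875)
  bar 33 ((615.3475341796875, 4.583705902099609), (129.154541015625, 7.799965858459473), 86.16473388671875)
[300 321  25  23 458] top 351 [ 0.5765 -0.1018  0.1322] [ 0.559 -0.118  0.128] [ 0.595 -0.081  0.136] ((575.8743896484375, -98.96674346923828), (34.73297882080078, 37.53123092651367), 24.27052116394043)
  bar 370 ((576.8614501953125, -99.56439971923828), (36.66127014160156, 36.01405334472656), 86.58100128173828)
wall x [0.70852806 0.72012043 0.78771387 0.95429418]
-0.1 [ 0.70956034 -0.09999994  0.0500135 ]
0 [7.28409156e-01 1.14480303e-05 5.01830226e-02]
0.1 [0.71784859 0.10009356 0.05014091]
0.2 [0.66006112 0.20003513 0.05009642]
```

```bash
cat >> h.py <<'E'
yaw=np.radians(-4.4)
XP=np.array([np.cos(yaw),np.sin(yaw),0]); YP=np.array([-np.sin(yaw),np.cos(yaw),0])
LOCK=np.array([0.592,0.1137,0]); CL=np.array([0.5755,-0.1000,0])
MID=(LOCK+CL)/2
def F(a,b,z): return MID+a*XP+b*YP+np.array([0,0,z])
def quat(zaxis):
    z=np.array(zaxis,float); y=np.array([0,0,-1.]); x=np.cross(y,z)
    q=R.from_matrix(np.c_[x,y,z]).as_quat(); return q[[3,0,1,2]]
def jaw(deg): d=np.radians(deg); return quat([np.cos(d),np.sin(d),0])
E
python3 - <<'E'
from rig import env
from h import *
q=np.array(env.get_tcp_rot()); print(R.from_quat(q[[1,2,3,0]]).as_matrix().round(3), MID)
for n,p in dict(pre=F(-.06,-.008,.27),above=F(.049,-.008,.175),lvl=F(.054,-.008,.119)).items():
    for d in (-4.4+90,-4.4-90):
        s=env.ik(p,jaw(d)); print(n,d,None if s is None else np.round(s,3))
L=LOCK+[0,0,.143]; bar=-19.8
for s0 in (90,-90):
    for p in (L+[0,0,.06],L):
        for a in (bar,-84.6):
            s=env.ik(p,jaw(a+s0)); print('lock',s0,a,None if s is None else np.round(s,3))
for n in ['scene0','side0']:
    c=dict(np.load('pics/'+n+'.npz')); W=world(c)
    k=(W[...,0]>.3)&(W[...,0]<.7)&(W[...,1]>.15)&(W[...,1]<.5)&(W[...,2]<.24)
    print(n,np.percentile(W[k][:,2],[50,99,100]))
    for y0 in np.arange(-.1,.25,.05):
        k=(W[...,0]>.66)&(abs(W[...,1]-y0)<.02)&(W[...,2]>.18)&(W[...,2]<.35); print(round(y0,2), W[k][:,0].min().round(3) if k.any() else None)
E
```

```text
[[ 0.936 -0.     0.351]
 [-0.351 -0.001  0.936]
 [ 0.    -1.    -0.001]] [0.58375 0.00685 0.     ]
pre 85.6 [ 0.125  0.553 -0.349  1.851  0.257  0.782  1.134]
pre -94.4 [-0.417  0.593  0.531  1.878 -0.413  0.781 -1.309]
above 85.6 [ 0.139  0.817 -0.376  1.612  0.388  0.787  1.088]
above -94.4 [-0.31   0.849  0.466  1.638 -0.502  0.776 -1.264]
lvl 85.6 [ 0.143  0.902 -0.386  1.626  0.472  0.707  1.02 ]
lvl -94.4 [-0.28   0.925  0.411  1.651 -0.533  0.679 -1.241]
lock 90 -19.8 [-0.104  0.735 -0.286  1.687  0.278  0.76   0.703]
lock 90 -84.6 [-0.265  0.724 -0.003  1.696  0.003  0.722 -0.175]
lock 90 -19.8 [-0.109  0.819 -0.278  1.728  0.341  0.642  0.647]
lock 90 -84.6 [-0.255  0.809 -0.021  1.737  0.027  0.596 -0.197]
lock -90 -19.8 [-0.575  0.8    0.573  1.713 -0.572  0.802 -1.649]
lock -90 -84.6 [ 0.168  0.839 -0.811  1.671  0.721  0.956  2.322]
lock -90 -19.8 [-0.541  0.876  0.509  1.753 -0.635  0.683 -1.596]
lock -90 -84.6 [ 0.152  0.92  -0.78   1.714  0.823  0.868  2.239]
scene0 [0.0009804  0.0815023  0.08325843]
-0.1 0.707
-0.05 0.739
0.0 0.734
0.05 0.729
0.1 0.724
0.15 0.718
0.2 0.714
side0 [0.00521572 0.08260012 0.08514752]
-0.1 0.71
-0.05 0.742
0.0 0.736
0.05 0.731
0.1 0.726
0.15 0.721
0.2 0.716
```

Everything is reachable with the jaw along the pivot line and the wrist camera facing away from the analyser. Now I press the rail down.

```bash
python3 - <<'E'
from rig import env
from h import *
env.set_gripper(0.0,20)
env.goto(F(-.06,-.008,.27),jaw(85.6)); print('t',env.get_time(),np.round(env.get_ee_pos(),3))
env.goto(F(.049,-.008,.19),jaw(85.6)); print('t',env.get_time(),np.round(env.get_ee_pos(),3),env.get_opening())
f0=np.array(env.get_force());print(f0.round(2))
env.line_to(F(.049,-.008,.158),speed=.08)
zs=list(np.arange(.154,.1169,-.003))
for z in zs:
    a=.049+.005*(.158-z)/.04
    env.line_to(F(a,-.008,z),speed=.05)
    f=np.array(env.get_force())-f0; print(round(z,4),np.round(env.get_ee_pos()[2],4),f.round(1),round(env.get_time(),2))
    if f[2]>12: break
shot(env,'side','side1');shot(env,'scene','scene1')
E
```

```text
t 3.7917 [0.523 0.005 0.27 ]
t 4.3917 [ 0.631 -0.004  0.19 ] 0.00850616267065838
[-0.31  0.19  1.06]
0.154 0.1543 [ 0.5  0.5 -0.5] 5.19
0.151 0.1516 [ 3.6 -0.9  2.5] 5.44
0.148 0.148 [2.9 0.3 2.5] 5.69
0.145 0.1445 [ 1.6 -0.5  1.1] 5.94
0.142 0.1414 [ 0.5  0.6 -1.7] 6.19
0.139 0.1384 [ 1.1  0.  -1.5] 6.44
0.136 0.1356 [ 0.7 -0.1 -1.7] 6.69
0.133 0.1327 [ 0.7 -1.  -1.4] 6.94
0.13 0.1298 [-0.4 -1.  -0.9] 7.19
0.127 0.1267 [-0.2 -0.9 -1.2] 7.44
0.124 0.1237 [ 0.3 -0.5 -0.8] 7.69
0.121 0.1207 [-0.4  0.2 -1.1] 7.94
0.118 0.1204 [-6.5 -0.6 16.7] 8.19
```

```bash
python3 -c "
import cv2
a=cv2.imread('pics/scene1.png')[200:400,230:430];b=cv2.imread('pics/side1.png')[180:380,230:430]
cv2.imwrite('pics/c1.png',cv2.resize(cv2.hconcat([a,b]),(800,400)))"
```

```text
(no output)
```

View pics/c1.png

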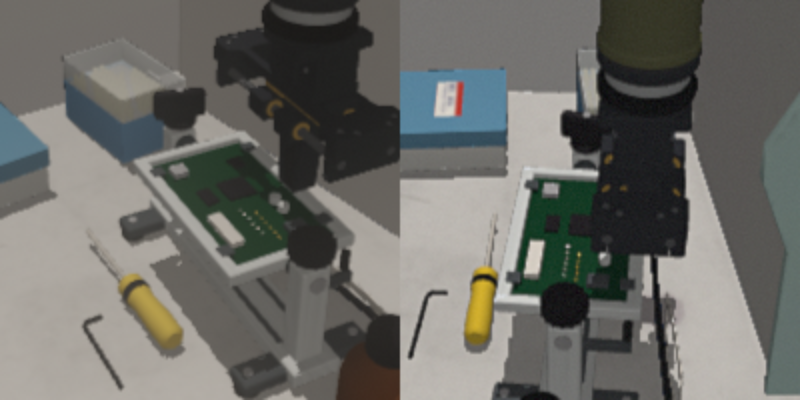

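The board now looks flat, with the fingers on the far rail. The force jumped to 17 N with the fingertips at 101 mm, the height expected when level. I'll lift, measure the board and the bar, and go above the lock.

```bash
cat >> h.py <<'E'
def board(c):
    W=world(c); g0=c['frame'].astype(int)
    g=(g0[...,1]>g0[...,0]+8)&(g0[...,1]>g0[...,2]+5)&(W[...,2]>0.03)&(W[...,2]<0.2)&(W[...,0]<0.66)&(W[...,0]>.5)&(np.abs(W[...,1])<.12)
    p=W[g]; ct=p.mean(0);_,_,V=np.linalg.svd(p-ct,full_matrices=False); n=V[2]*np.sign(V[2,2])
    return len(p),ct.round(4),n.round(3),'tilt',round(float(np.arctan2(-n@XP,n[2])),4)
def bar(c):
    W=world(c);f=c['frame']
    t=W[(f.max(-1)<60)&(W[...,2]>0.138)&(W[...,2]<0.155)&(np.linalg.norm(W[...,:2]-LOCK[:2],axis=-1)<.04)]
    r=cv2.minAreaRect((t[:,:2]*1000).astype(np.float32)); a=r[2]+(90 if r[1][1]>r[1][0] else 0)
    return len(t),np.round(r[0],1),np.round(r[1],1),'yaw',(a+90)%180-90
E
python3 - <<'E'
from rig import env
from h import *
env.line_to(F(.054,-.008,.135),speed=.06)
env.line_to(F(.03,-.008,.24),speed=.2)
env.goto(F(-.08,-.008,.27),jaw(85.6))
for n in ('scene','side'):
    c=shot(env,n,n+'2'); print(n,board(c),bar(c))
print(env.get_time())
E
```

```text
scene (1855, array([0.5854, 0.01  , 0.0966]), array([0.001, 0.   , 1.   ]), 'tilt', -0.0007) (171, array([590.6, 114.1]), array([12. , 46.9]), 'yaw', -19.057052612304688)
side (2298, array([0.5865, 0.0089, 0.0976]), array([0.   , 0.006, 1.   ]), 'tilt', 0.0) (178, array([593.1, 113.8]), array([13.5, 47.1]), 'yaw', -16.08441162109375)
10.05
```

Both views give a tilt of about 0.000, so the board is level. The bar is at about −18°, centred near (0.592, 0.114). Next I grip it.

```bash
python3 - <<'E'
from rig import env
from h import *
P=np.array([.592,.114,0]); q=jaw(-18.5+90)
env.set_gripper(0.45,25)
env.goto(P+[0,0,.22],q)
f0=np.array(env.get_force());
env.line_to(P+[0,0,.165],speed=.12)
shot(env,'scene','scene3');shot(env,'side','side3')
env.line_to(P+[0,0,.1425],speed=.06)
print('dF',(np.array(env.get_force())-f0).round(1),np.round(env.get_ee_pos(),4),env.get_opening())
env.set_gripper(0.0,25)
print('op',env.get_opening()*88,'dF',(np.array(env.get_force())-f0).round(1),np.round(env.get_ft_torque(),3),np.round(env.get_q(),3))
c=shot(env,'scene','scene4');print(board(c));shot(env,'side','side4');print(env.get_time())
a,b=[cv2.imread('pics/%s4.png'%n)[150:350,220:420] for n in('scene','side')]
cv2.imwrite('pics/c4.png',cv2.resize(cv2.hconcat([a,b]),(800,400)))
E
```

```text
dF [-1.3  0.5 -0.8] [0.5918 0.114  0.142 ] 0.4513669621775854
op 12.513826658728894 dF [ 1.4  5.7 -3. ] [ 0.912 -0.454  0.006] [-0.143  0.815 -0.222  1.729  0.273  0.624  0.73 ]
(140, array([0.6083, 0.0099, 0.0967]), array([0.004, 0.002, 1.   ]), 'tilt', -0.004)
13.275
```

View pics/c4.png

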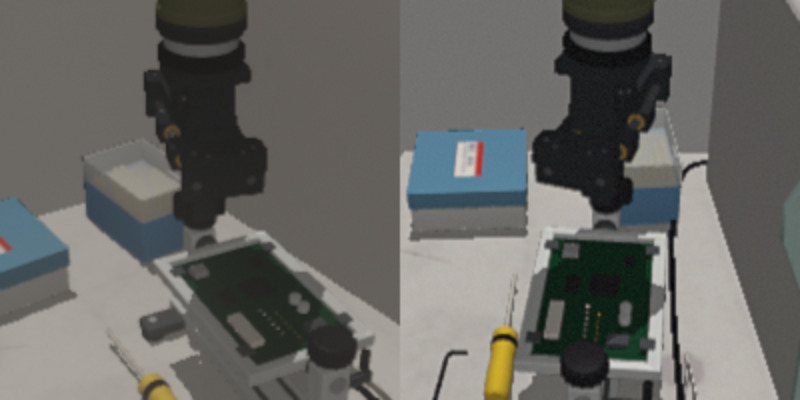

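The fingers are on the bar, with an opening of 12.5 mm against a 13 mm bar. I'll turn it clockwise in small steps, watching torque.

```bash
python3 - <<'E'
from rig import env
from h import *
P=np.array([.592,.114,.1425])
for a in list(np.arange(-22.5,-78,-5))+list(np.arange(-80,-91.1,-1.5)):
    env.goto(P,jaw(a+90))
    q=np.array(env.get_tcp_rot()); M=R.from_quat(q[[1,2,3,0]]).as_matrix(); y=np.degrees(np.arctan2(M[1,2],M[0,2]))-90
    T=np.array(env.get_ft_torque());F_=np.array(env.get_force())
    print(round(a,1),'act',round(y,2),'T',T.round(2),'F',F_.round(1),np.round(env.get_ee_pos()-P,4),round(env.get_time(),2))
    if a<-80 and T[2]>.7: break
    if np.linalg.norm(F_)>30: print('F');break
E
```

```text
-22.5 act -22.4 T [ 1.06 -0.57 -0.07] F [ 2.2  5.2 -3.1] [0.0009 0.0024 0.0003] 13.53
-27.5 act -27.4 T [ 1.03 -0.48 -0.04] F [ 2.7  5.1 -2.1] [0.0009 0.0024 0.0003] 13.78
-32.5 act -32.4 T [ 1.06 -0.49 -0.06] F [ 2.  6. -3.] [0.0009 0.0024 0.0003] 14.03
-37.5 act -37.4 T [ 1.01 -0.53 -0.1 ] F [ 2.7  5.5 -3.4] [0.001  0.0024 0.0003] 14.28
-42.5 act -42.4 T [ 0.96 -0.42 -0.07] F [ 2.6  5.5 -1.7] [0.0009 0.0024 0.0003] 14.53
-47.5 act -47.4 T [ 1.03 -0.43 -0.02] F [ 3.5  5.5 -2.5] [0.0009 0.0024 0.0003] 14.78
-52.5 act -52.4 T [ 1.   -0.48 -0.05] F [ 2.5  6.  -2. ] [0.0009 0.0024 0.0003] 15.03
-57.5 act -57.4 T [ 1.   -0.48 -0.06] F [ 3.5  5.3 -1.6] [0.001  0.0024 0.0003] 15.28
-62.5 act -62.4 T [ 1.   -0.44 -0.15] F [ 3.   5.4 -2.3] [0.0009 0.0024 0.0003] 15.53
-67.5 act -67.4 T [ 1.   -0.43 -0.11] F [ 1.9  4.  -2.4] [0.001  0.0024 0.0003] 15.78
-72.5 act -72.4 T [ 0.97 -0.44 -0.02] F [ 1.6  5.1 -1.8] [0.001  0.0024 0.0003] 16.02
-77.5 act -77.4 T [ 1.   -0.47 -0.1 ] F [ 3.6  4.7 -2.4] [0.001  0.0024 0.0003] 16.27
-80.0 act -79.89 T [ 1.01 -0.51 -0.14] F [ 2.4  5.4 -2.7] [0.001  0.0024 0.0003] 16.52
-81.5 act -81.38 T [ 0.98 -0.46 -0.03] F [ 2.7  5.3 -1.9] [0.001  0.0024 0.0003] 16.77
-83.0 act -82.87 T [ 0.96 -0.47 -0.04] F [ 2.5  3.9 -2.1] [0.001  0.0024 0.0003] 17.02
-84.5 act -84.38 T [ 0.99 -0.42 -0.01] F [ 2.   5.4 -2.2] [0.001  0.0024 0.0003] 17.27
-86.0 act -85.8 T [ 0.91 -0.47  0.3 ] F [ 3.5  5.2 -3. ] [0.001  0.0024 0.0003] 17.52
-87.5 act -87.25 T [ 0.94 -0.49  0.49] F [ 2.2  5.1 -1.9] [0.001  0.0024 0.0003] 17.77
-89.0 act -88.75 T [ 0.99 -0.53  0.61] F [ 2.6  4.5 -1.8] [0.001  0.0023 0.0003] 18.02
-90.5 act -90.27 T [ 0.91 -0.55  0.47] F [ 3.   4.8 -2.6] [0.001  0.0022 0.0004] 18.27
```

Torque about the vertical rose sharply at about −85°, where the stop is expected (−84.6°), and then the pads slipped against it. I'll release, retreat and check.

```bash
python3 - <<'E'
from rig import env
from h import *
env.set_gripper(0.45)
p=np.array(env.get_ee_pos())
env.line_to(p+[0,0,.09],speed=.12)
env.goto([.40,.20,.30],jaw(5.4))
for n in ('scene','side'):
    c=shot(env,n,n+'5'); print(n,board(c),bar(c))
print(env.get_time(), np.round(env.get_force(),1))
a,b=[cv2.imread('pics/%s5.png'%n)[190:340,250:400] for n in('scene','side')]
cv2.imwrite('pics/c5.png',cv2.resize(cv2.hconcat([a,b]),(800,400)))
E
```

```text
scene (1841, array([0.5853, 0.0094, 0.0967]), array([ 0., -0.,  1.]), 'tilt', -0.0003) (134, array([590.8, 114.2]), array([10.8, 47.4]), 'yaw', -84.47027397155762)
side (2282, array([0.5862, 0.0089, 0.0975]), array([0.001, 0.004, 1.   ]), 'tilt', -0.0006) (119, array([592.8, 114.7]), array([13.1, 48.9]), 'yaw', -84.98684072494507)
20.7167 [0.4 0.5 0.1]
```

View pics/c5.png

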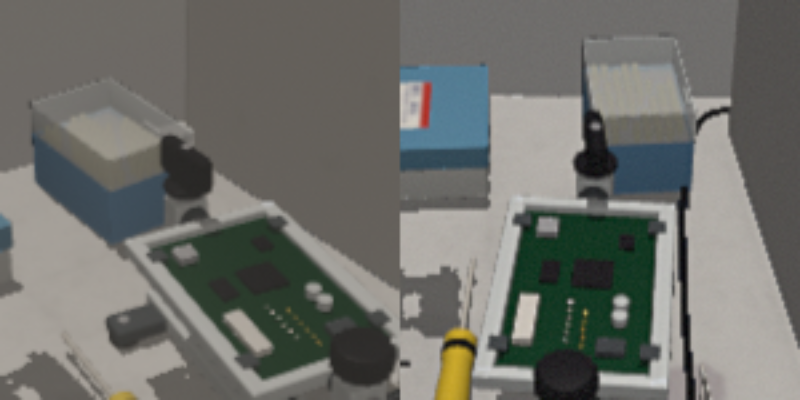

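The pictures show the bar now in line with the pivot line, at −84.5° and −85.0° (expected stop −84.6°). The board is flat, and the robot is clear of everything. I'm handing in.

```bash
python3 -c "
from rig import env
env.finish_job(); print(env.get_time())"
```

```text
the job is handed in; nothing more can be done
the job is handed in; nothing more can be done
```

The board is level on the frame's stops and the rotation is locked; I handed the job in at about 20.7 s of the 38 s allowed.

- **Levelling:** I pressed the raised rail down with the closed fingertips, from a tilt of about 0.66 rad. The force jumped to about 17 N with the fingertips at 101 mm, which is the height expected when the board is level.
- **Locking:** I then gripped the lock bar on the left post and turned it clockwise from about −18°. The torque rose sharply at about −85°, against an expected stop of −84.6°.
- **Final checks, robot clear:** The two fixed cameras put the board tilt within 0.001 rad of level. They put the bar at −84.5° and −85.0°, or about 1.40 rad of knob angle.

No check failed, but two things were slightly off:
- **Early bar angle:** before I gripped the bar, the two views disagreed by about 3° on its angle (−19° and −16°).
- **Slip at the stop:** I turned about 5° past the stop, so the pads slipped on the bar at roughly 0.6 N m. The bar stayed at the stop after I let go.

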